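Tuck the closing plate under the lapped way cover and hold it down

ROBOT

A 7-joint arm with a two-finger parallel gripper is mounted at the origin on the work surface. World frame = base frame: x ahead of the robot, y to its left, z up, the work surface at z = 0. Lengths are in m, angles in rad, forces in N, time in s.
With the tool pointing down it reaches from about 0.425 to 0.925 m from the base axis. Payload 6.8 kg.
Tool frame: the origin (TCP) lies midway between the tips of the shut fingers; the grasp point (between the pads) lies 19 mm behind it; y points along the fingers, z is the direction in which the jaws open and shut, and the axes are right-handed (so a half turn about y gives the same grasp; the last joint's range is limited). The gripper opens to 85 mm and grips with 20 to 120 N. Pads are 22 mm wide; open, the fingers measure 114 mm over their backs; the gripper's body (76 mm by 85 mm) begins 54 mm behind the grasp point. The pads swing forward as they close: fully open they stand 13 mm farther back than shut.
Start: joints at [-1.39, 0.477, 0.022, 1.555, -0.011, 1.109, -0.083], TCP at [0.192, 0.647, 0.231] pointing down, gripper open.
Joint ranges: [-2.96, 2.96], [-0.34, 2.1], [-1.41, 1.46], [0.24, 2.44], [-1.37, 4.51], [0.17, 1.92], [-2.96, 2.96]. Speed limits (rad/s): [2.39, 2.39, 3.14, 3.14, 3.14, 3.14, 3.14].

INTERFACE

Orientations are given as a rotation vector (axis times angle).
In Python, from bench import r gives the robot as it stands.
- The arm moves only by the tool send_rows, never from a script. Its argument "rows" is text: rows parted by semicolons, each of 6 numbers parted by spaces: the shift along the world's x, y, z in m, then the turn, a rotation vector about the world's x, y, z in rad. A call has 1 to 20 rows; each row shifts and turns the commanded pose from where the row before left it; what a row does not reach is not made up. A row lasts 1/10 s, in which the tool goes at most 50 mm and 8.59 degrees, less where a joint would pass 70% of its speed; a pose out of reach is approached as far as the arm can. A call is refused whole if a number of a shift passes 0.05 or a number of a turn 0.15, either way. A call with a gripper value outside its range is refused whole. "grip" is the finger opening in m, from 0 to 0.0854, set as the call begins (left out, the last holds). The fingers move at their own pace and stop on an object; "grip_force" is the grip in N (left out, the last holds). Time passes only in rows, so rows that do not move let the fingers close. It gives the time, the measured TCP pose, the force and the opening at its end, in the units of the state.
- r.get_obs(): the state, without advancing time (a new reading comes with each control period).
- r.grab_frame(name): name is "scene" or "top" or "wrist"; returns a dict with "pixels" (384x512x3 uint8, red, green, blue), "intrinsics" (3x3 intrinsics, pixels), "position" and "orientation" of the camera in the world. Camera axes: x right, y up, looking along -z (the intrinsics and any distortion apply to the point x, -y, -z); pixel columns grow to the right and rows downward; lengths in m; the calibration is good to about 2 mm. A picture is of the moment at which its call begins. There is no depth.
- r.hand_in(): hands the job in, once; it reports no verdict.
The state is a dict: "clock": time; "joints": joint angles; "qvel": joint speeds; "tau": joint torques, N m; "tcp_pos": TCP position; "orientation": TCP orientation; "contact_force": force on the tool from outside, world axes, zero at the start; "moment": the same for the moment, N m; "grip_width": finger opening in m.
Only numpy, scipy, OpenCV 4.12 (cv2) and the standard library are available. Lean on these libraries where they do the work, as an engineer would, in place of code of your own. Each camera call takes 0.05 s, during which the arm holds its last target.

TASK

Refit the loose closing plate of the measuring slide: take it by its handle, lay it on the landing between the two guide bars and slide its plain rear edge under the hinged lap plate, without lifting the lap plate, until it is fully home against the stop. Finish still holding it there, pressed down firmly and flat with the gripper, ready for the screws to be put in; do not let go, and leave the screw tray, screwdriver, cleaner bottle and wipes box where they are.

Things in the scene. Friction and masses are not known exactly. Their poses are not given: they have to be found in the camera images.
- closing_plate: The loose part: bare sheet-metal plate 110 (x) x 160 (y) x 3 mm, about 0.3 kg, flat on the table, handle up. Origin: centre of its underside, z up. The plain rear edge (x = +55 mm) is the one to tuck; the front edge (x = -55 mm) is turned up to 14 mm above the underside. A dark bow handle stands on it: see handle.
- handle (a point): Centre of the plate's handle bar: 16 mm in front (-x) of the plate's origin, 32 mm above its underside, axes as the plate. The bar is 12 mm thick (x), 100 mm long (y), 14 mm high (25 to 39 mm above the underside), on two 12 mm square legs at y = +-44 mm. Gripped across x from above it leaves about 30 mm for each finger.
- bed: The measuring slide, fixed on the table: dark granite bed, top 44 mm above the table, x = -110 to +265 mm, y = +-120 mm. Origin: at table level below the plate's final place; x points from its front (robot side) to its rear, the way the plate is pushed; z up. Behind the lap plate (from x = +140 mm) fixed cover plates and a carriage rise in steps to 99 mm above the table.
- landing: Flat dark steel frame fixed on the bed, which the plate closes and is pressed on: top face 50 mm above the table, x = -105 to +55 mm of the bed; origin 6 mm below home. Along it two guide bars, inner faces at y = +-84 mm (4 mm clear of the plate each side), x = -57 to +13 mm, 10 mm above the landing. Pressed firmly: the plate bears on it with some 15 N (own weight 3 N).
- home (a point): Point on the landing's top face (50 mm above the table) where the closing plate's origin is when fully home, its rear edge then against the stop at x = +55 mm; axes as the bed. Here the landing is open, x = -40 to +30 mm, y = +-55 mm: the pit shows the guide rails and screw end that the plate covers.
- lap_plate (a joint): Hinge of the lap plate, rad: 0 = lying down, grows as its front edge lifts. The lap plate is a freely hinged steel flap, 196 mm wide (y), 3 mm thick, 0.24 kg, kept down by its weight alone; hinge along y at x = +146 mm of the bed. Lying down, its underside is 5.5 mm above the landing.
- lap_edge (a point): Middle of the lap plate's front edge, which reaches to x = +19 mm in the bed's axes. The last 8 mm of the edge are flared upward by 20 degrees, so the mouth is about 8 mm high at the edge and 5.5 mm from x = +27 mm on. The home plate lies about 36 mm under it.
- screw_tray: Bystander: grey open tray of screws, 90 x 60 x 20 mm, origin at the centre of its underside.
- screwdriver: Bystander: black-handled screwdriver, 170 mm, lying on the table along its x; origin under its middle.
- cleaner: Bystander: amber bottle, 56 mm wide, 130 mm tall, origin at the centre of its underside.
- wipes: Bystander: cardboard box of wipes, 80 x 130 x 50 mm, with a paper tongue to about 65 mm; origin at the centre of its underside.
Things that resemble listed ones, but are neither listed nor needed, are in the scene too. Of the things like the closing_plate, leave any that is blue or red; of the rest the smaller one is meant.

How it is judged:
At the end, for the whole second after the job is handed in: The closing plate lies flat on the landing (within 2 mm of height and 0.025 rad), home under the lap plate (within 4 mm of the stop, 6 mm sideways, 0.06 rad), the lap plate down (under 0.015 rad), the gripper still on the plate and pressing it on the landing with more than 7 N, at rest (x of closing_plate in the frame of home between -0.004 and 0.003 m and y of closing_plate in the frame of home between -0.006 and 0.006 m and z of closing_plate in the frame of home between -0.002 and 0.002 m and angle between closing_plate's own z axis and vertical below 0.025 rad and angle between the x axis of closing_plate and the x axis of home, either way round below 0.06 rad and value of joint lap_plate below 0.015 rad and linear speed of closing_plate below 0.01 m/s and contact force between closing_plate and landing above 7 N and contact force between the fingers and closing_plate above 3 N); the arm keeps its last pose, push and grip.
It fails at once if the lap plate was lifted (front edge by more than about 4.5 mm) (value of joint lap_plate above 0.035 rad).
It fails at once if the screw tray was disturbed (moved more than 30 mm) (distance of screw_tray from where it was at the start of the episode above 0.03 m).
It fails at once if the screwdriver was disturbed (moved more than 30 mm) (distance of screwdriver from where it was at the start of the episode above 0.03 m).
It fails at once if the cleaner was disturbed (moved more than 30 mm) (distance of cleaner from where it was at the start of the episode above 0.03 m).
It fails at once if the wipes was disturbed (moved more than 30 mm) (distance of wipes from where it was at the start of the episode above 0.03 m).
It also fails if it takes over 48 s, if anything falls off the work surface, if the arm or the gripper's body presses on something with over 40 N, if the wrist force passes 120 N, or if a joint passes its speed limit or range.

## Working session

There is one attempt and no reset: what is moved stays moved. The work goes in short steps, Python scripts to look and compute and a tool call to move; the robot and the scene stay as the last step left them, time stands still between calls to the robot, and variables do not carry over. Pictures are saved under pics/ and viewed, and the job is handed in when it is done.

Besides the shell and the picture viewer there is one more tool, called by a JSON object that holds its "fn" and its "kwargs". send_rows: Moves the arm, as the interface text tells. Its arguments: {"type":"object","properties":{"rows":{"type":"string"},"grip":{"type":"number"},"grip_force":{"type":"number"}},"required":["rows"]}

```bash
ls; mkdir -p pics; python3 - <<'E'
from bench import r
import cv2
o=r.get_obs()
for k,v in o.items(): print(k,v)
for n in ["scene","top","wrist"]:
    f=r.grab_frame(n)
    cv2.imwrite(f"pics/{n}0.png",f["pixels"][:,:,::-1])
    print(n,f["intrinsics"],f["position"],f["orientation"],[k for k in f])
E
```

```text
pics
clock 0.0
joints [-1.39009913  0.47780224  0.02233666  1.55647762 -0.01148816  1.10928081
 -0.08309085]
qvel [ 0.00141786  0.00130481  0.00020953  0.00172289 -0.00070703 -0.00129256
  0.0015873 ]
tau [ 1.29336013e-04 -5.96452439e+01  1.60799369e+00 -2.81198269e+01
  1.24275152e-02  9.17411700e-03 -2.48063679e-05]
tcp_pos [0.19208524 0.6464656  0.23031317]
orientation [-1.56072592  0.22679903 -0.22661138]
contact_force [-0.58248274  0.16118841 -0.43775031]
moment [-0.00570849 -0.01479667  0.01050325]
grip_width 0.08519127116217617
scene [[420.36089151   0.         256.05983106]
 [  0.         420.36089151 189.58321659]
 [  0.           0.           1.        ]] [1.15169274 0.29804937 0.90857366] [0.44773151 0.61778602 1.78553964] ['pixels', 'intrinsics', 'position', 'orientation']
top [[470.51263586   0.         258.39085112]
 [  0.         470.51263586 186.06030743]
 [  0.           0.           1.        ]] [0.29377565 0.08944637 1.52403778] [ 0.13871389 -0.12498501 -1.55930087] ['pixels', 'intrinsics', 'position', 'orientation']
wrist [[296.96769483   0.         259.64909679]
 [  0.         296.96769483 192.10593537]
 [  0.           0.           1.        ]] [0.11191443 0.66973984 0.37319263] [-0.28712252 -0.21307847  1.26863581] ['pixels', 'intrinsics', 'position', 'orientation']
```

View pics/scene0.png

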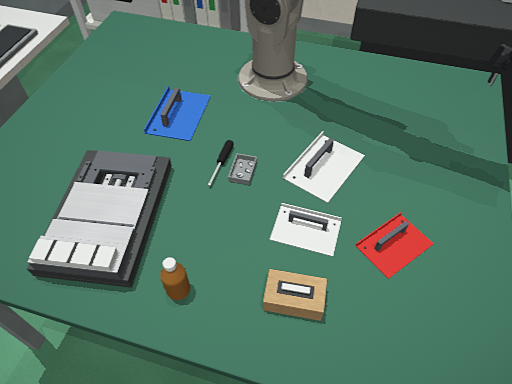

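View pics/top0.png

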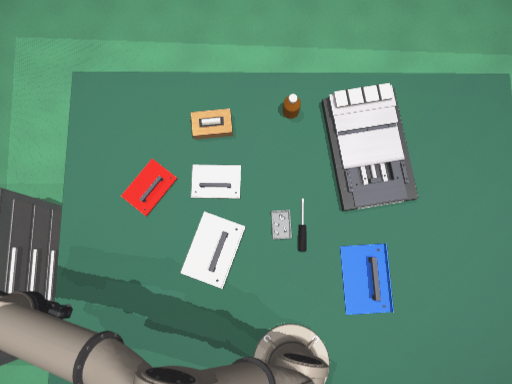

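View pics/wrist0.png

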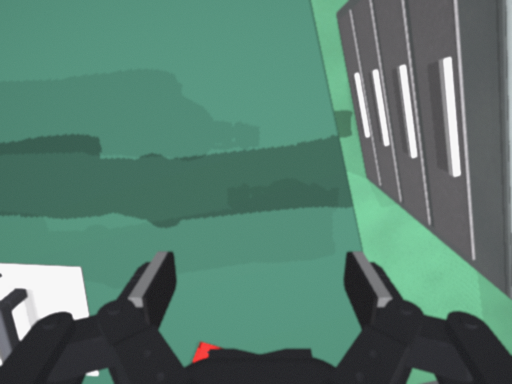

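```bash
cat > h.py <<'E'
import numpy as np, cv2
from scipy.spatial.transform import Rotation as R
from bench import r
def grab(n,fn=None):
    f=r.grab_frame(n)
    if fn: cv2.imwrite("pics/"+fn,f["pixels"][:,:,::-1])
    return f
def ray(f,p):
    K=f["intrinsics"];q=np.linalg.inv(K)@np.array([p[0],p[1],1.])
    d=R.from_rotvec(f["orientation"]).as_matrix()@np.array([q[0],-q[1],-q[2]])
    return np.array(f["position"]),d
def onz(f,p,z):
    o,d=ray(f,p);return o+d*(z-o[2])/d[2]
def proj(f,P):
    c=R.from_rotvec(f["orientation"]).as_matrix().T@(np.array(P)-f["position"])
    q=f["intrinsics"]@np.array([c[0],-c[1],-c[2]]);return q[:2]/q[2]
E
python3 - <<'E'
from h import *
f=grab("top"); print(proj(f,[0,0,0]))
im=f["pixels"][:,:,::-1].copy()
hsv=cv2.cvtColor(im,cv2.COLOR_BGR2HSV)
m=((hsv[:,:,1]<40)&(hsv[:,:,2]>170)).astype(np.uint8)
m=cv2.morphologyEx(m,cv2.MORPH_CLOSE,np.ones((9,9)))
cs,_=cv2.findContours(m,cv2.RETR_EXTERNAL,cv2.CHAIN_APPROX_NONE)
for c in cs:
    if cv2.contourArea(c)<400: continue
    rc=cv2.minAreaRect(c);b=cv2.boxPoints(rc)
    w=np.array([onz(f,p,0.003) for p in b])
    print(rc); print(w.round(4)); print(np.linalg.norm(w[0]-w[1]),np.linalg.norm(w[1]-w[2]))
cv2.imwrite("pics/cropA.png",cv2.resize(im[145:300,170:300],None,fx=4,fy=3.8,interpolation=cv2.INTER_CUBIC))
cv2.imwrite("pics/cropB.png",cv2.resize(im[75:225,310:430],None,fx=4,fy=4,interpolation=cv2.INTER_CUBIC))
E
```

```text
[290.57789517 362.67439512]
((100.20134735107422, 377.1409606933594), (42.436214447021484, 21.300031661987305), 34.99201965332031)
[[-0.0382  0.6587  0.003 ]
 [ 0.0135  0.6245  0.003 ]
 [-0.0568  0.5125  0.003 ]
 [-0.1077  0.5471  0.003 ]]
0.061989665326215304 0.13221555743084915
((36.32759475708008, 347.0690002441406), (82.59175872802734, 18.251596450805664), 23.198589324951172)
[[ 0.0615  0.9226  0.003 ]
 [ 0.1123  0.9052  0.003 ]
 [ 0.017   0.6591  0.003 ]
 [-0.0326  0.6777  0.003 ]]
0.05370427117486759 0.26385961985668654
((305.62103271484375, 352.3885498046875), (72.30667114257812, 38.5475959777832), 61.38954162597656)
[[ 0.0975  0.0596  0.003 ]
 [ 0.1542 -0.0462  0.003 ]
 [-0.0337 -0.1507  0.003 ]
 [-0.0882 -0.0466  0.003 ]]
0.12012382896710536 0.21501823350170995
((212.61643981933594, 249.35617065429688), (44.94380569458008, 66.94754028320312), 20.556045532226562)
[[0.27   0.3517 0.003 ]
 [0.4712 0.2824 0.003 ]
 [0.4209 0.1448 0.003 ]
 [0.222  0.2166 0.003 ]]
0.21280728597336993 0.1465305094968548
((281.1659851074219, 223.98895263671875), (26.873676300048828, 18.159687042236328), 86.18592071533203)
[[ 0.4693  0.0615  0.003 ]
 [ 0.4737  0.0027  0.003 ]
 [ 0.3869 -0.0028  0.003 ]
 [ 0.3826  0.0555  0.003 ]]
0.05901033445752953 0.08691911574763063
((215.5, 180.5), (33.0, 49.0), 90.0)
[[0.6244 0.3275 0.003 ]
 [0.6254 0.1653 0.003 ]
 [0.5152 0.1636 0.003 ]
 [0.514  0.3239 0.003 ]]
0.1622126920347139 0.11024073135900353
((369.2115783691406, 134.05767822265625), (97.8619384765625, 63.541622161865234), 78.69007110595703)
[[ 0.8757 -0.131   0.003 ]
 [ 0.9213 -0.3435  0.003 ]
 [ 0.5893 -0.3934  0.003 ]
 [ 0.5465 -0.1882  0.003 ]]
0.21725826429014594 0.33572778249982865
```

View pics/cropA.png

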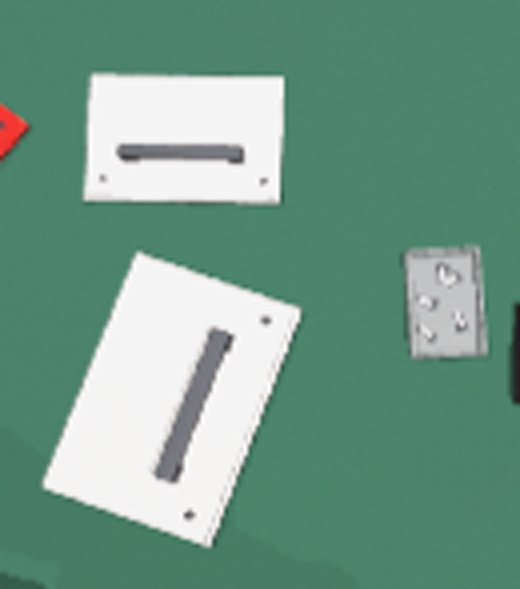

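View pics/cropB.png

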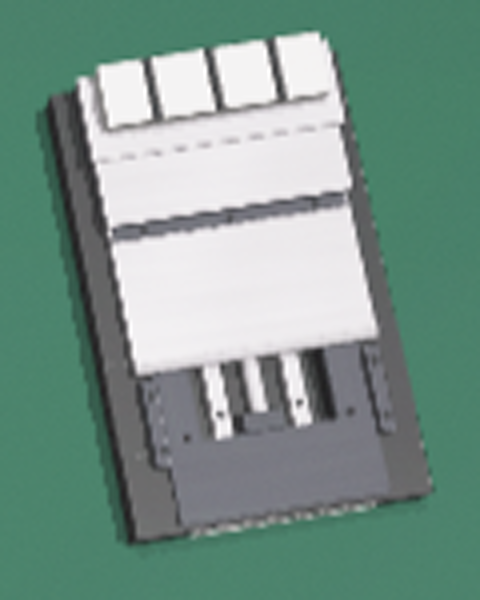

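The two non-blue, non-red candidates are the white plate at top (216,182), 162×110 mm, and the white plate at (213,250), 213×147 mm. The smaller one at (216,182) fits the 160×110 mm description, and the crop confirms it, with its handle and folded edge toward the robot. Next I measure the bed.

```bash
python3 - <<'E'
from h import *
f=grab("top"); 
im=f["pixels"][:,:,::-1].copy()
cv2.imwrite("pics/cropC.png",cv2.resize(im[145:215,325:425],None,fx=8,fy=8,interpolation=cv2.INTER_CUBIC))
s=grab("scene");im=s["pixels"][:,:,::-1].copy()
cv2.imwrite("pics/cropD.png",cv2.resize(im[145:245,60:180],None,fx=6,fy=6,interpolation=cv2.INTER_CUBIC))
cv2.imwrite("pics/cropE.png",cv2.resize(im[195:260,260:350],None,fx=8,fy=8,interpolation=cv2.INTER_CUBIC))
o=r.get_obs();M=R.from_rotvec(o["orientation"]).as_matrix();print(M.round(3))
E
```

```text
[[ 0.959 -0.     0.285]
 [-0.285 -0.001  0.959]
 [ 0.    -1.    -0.001]]
```

View pics/cropC.png

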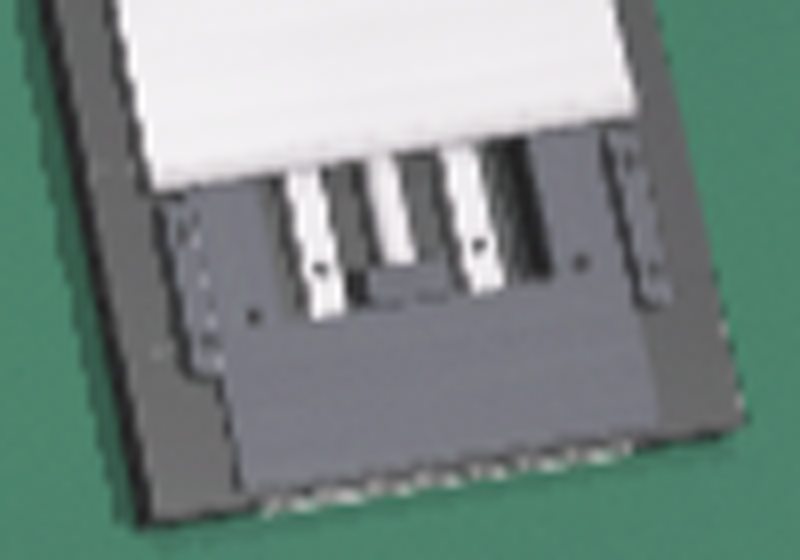

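View pics/cropD.png

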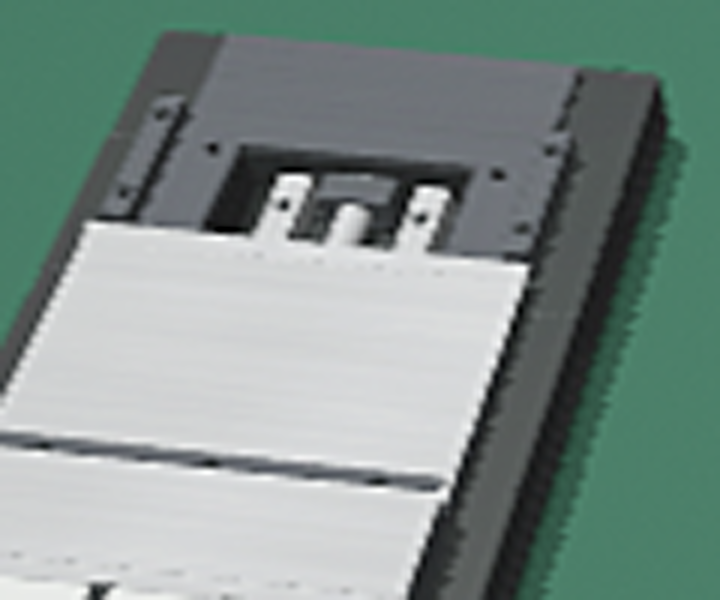

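View pics/cropE.png

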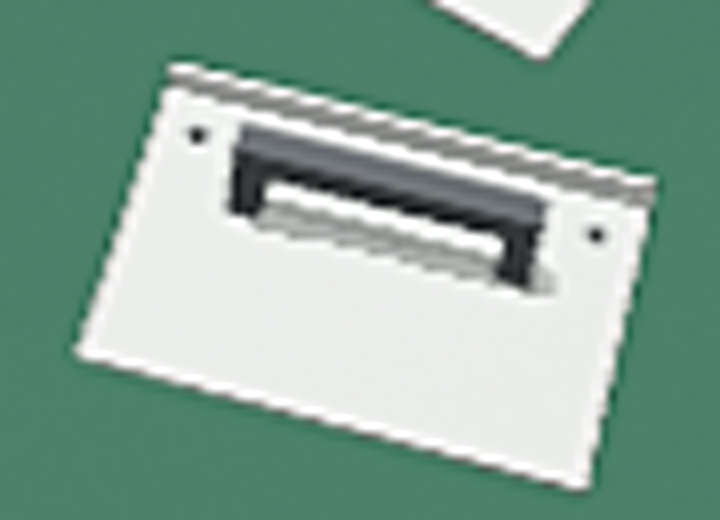

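```bash
cat > fit.py <<'E'
from h import *
from scipy.optimize import least_squares
def fit(obs,x0):
    def W(p,P):
        c,s=np.cos(p[2]),np.sin(p[2]);return [p[0]+c*P[0]-s*P[1],p[1]+s*P[0]+c*P[1],P[2]]
    def res(p): return np.concatenate([proj(f,W(p,np.array(P)/1000))-px for f,P,px in obs])
    q=least_squares(res,x0);return q.x,res(q.x).reshape(-1,2)
def un(c,s,o): return (np.array(c)+.5)/np.array(s)-.5+np.array(o)
E
python3 - <<'E'
from fit import *
t=grab("top");s=grab("scene")
C=lambda *c:un(c,8,(325,145));D=lambda *c:un(c,6,(60,145));A=lambda *c:un(c,(4,3.8),(170,145));E=lambda *c:un(c,8,(260,195))
bt=[(t,(-110,120,44),C(148,515)),(t,(-110,-120,44),C(745,422)),(t,(19,98,60),C(156,190)),(t,(19,-98,60),C(636,110))]
bs=[(s,(-110,-120,44),D(165,33)),(s,(-110,120,44),D(660,78)),(s,(19,-98,61),D(85,222)),(s,(19,98,61),D(528,263))]
for o in (bt,bs,bt+bs):
    p,e=fit(o,[.65,-.25,-.2]);print("bed",p.round(4));print(e.round(1).tolist())
pt=[(t,(55,80,3),A(90,73)),(t,(55,-80,3),A(284,77)),(t,(-55,80,14),A(85,202)),(t,(-55,-80,14),A(281,204))]
ps=[(s,(55,-80,3),E(80,352)),(s,(55,80,3),E(585,490)),(s,(-55,-80,14),E(170,66)),(s,(-55,80,14),E(657,180))]
for o in (pt,ps,pt+ps):
    p,e=fit(o,[.57,.25,0]);print("plate",p.round(4));print(e.round(1).tolist())
c,sn=np.cos(p[2]),np.sin(p[2]);print("handle",p[0]-.016*c,p[1]-.016*sn)
E
```

```text
bed [ 0.6003 -0.2659  0.1639]
[[0.3, 0.4], [0.2, 0.3], [-0.6, -0.6], [0.1, -0.1]]
bed [ 0.5983 -0.2665  0.1667]
[[-0.3, -0.5], [-0.0, -0.4], [0.5, 0.2], [-0.2, 0.6]]
bed [ 0.5993 -0.2661  0.1654]
[[0.4, 0.7], [0.3, 0.5], [-0.5, -0.3], [0.1, 0.2], [-0.3, -0.3], [0.0, -0.1], [0.5, 0.5], [-0.3, 1.0]]
plate [ 0.5665  0.2432 -0.0053]
[[0.2, 0.9], [0.1, 0.4], [-0.3, -0.6], [-0.0, -0.6]]
plate [ 0.5662  0.2451 -0.0077]
[[-0.2, 0.5], [0.0, -0.1], [0.3, -0.4], [-0.2, 0.1]]
plate [ 0.5663  0.2444 -0.0067]
[[-0.1, 0.9], [-0.3, 0.5], [-0.7, -0.6], [-0.4, -0.5], [-0.4, 0.5], [-0.2, -0.2], [0.0, -0.4], [-0.5, 0.0]]
handle 0.5503417577344556 0.24452071546814955
```

{"fn": "send_rows", "kwargs": {"rows": "0.028 -0.031 -0.004 0 0 -0.1;0.028 -0.031 -0.004 0 0 -0.1;0.028 -0.031 -0.004 0 0 -0.1;0.028 -0.031 -0.004 0 0 -0.1;0.028 -0.031 -0.004 0 0 -0.1;0.028 -0.031 -0.004 0 0 -0.1;0.028 -0.031 -0.004 0 0 -0.1;0.028 -0.031 -0.004 0 0 -0.1;0.028 -0.031 -0.004 0 0 -0.1;0.028 -0.031 -0.004 0 0 -0.1;0.028 -0.031 -0.004 0 0 -0.1;0.028 -0.031 -0.004 0 0 -0.1;0.022 -0.03 -0.002 0 0 -0.089;0 0 0 0 0 0;0 0 0 0 0 0;0 0 0 0 0 0", "grip": 0.045, "grip_force": 100}}

```text
clock: 2.0
tcp_pos: [0.5495, 0.2465, 0.1813]
orientation: [-1.207, 1.213, -1.212]
contact_force: [-0.2, 1.1, 0.0]
grip_width: 0.0448
```

```bash
python3 - <<'E'
from h import *
o=r.get_obs();print(o["tcp_pos"].round(4) if hasattr(o["tcp_pos"],'round') else o["tcp_pos"],R.from_rotvec(o["orientation"]).as_matrix().round(4))
f=grab("wrist","w1.png")
for P in [(.5503,.1945,.032),(.5503,.2945,.032),(.5503,.2445,.039)]: print(proj(f,P))
E
```

```text
[0.5495 0.2465 0.1813] [[-4.5e-03 -5.0e-04  1.0e+00]
 [-1.0e+00  9.0e-04 -4.5e-03]
 [-9.0e-04 -1.0e+00 -5.0e-04]]
[259.99047383 222.50782196]
[259.46656746 128.35341429]
[259.74391467 179.91532124]
```

View pics/w1.png

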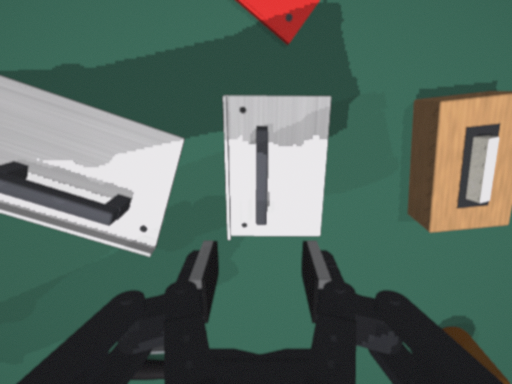

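The wrist view shows the handle bar from (262,127) to (262,224), within 2 px of the prediction, and centred between the fingers. Descending now.

{"fn": "send_rows", "kwargs": {"rows": "0.001 -0.001 -0.02 0 0 -0.002;0.001 -0.001 -0.03 0 0 0;0 0 -0.03 0 0 0;0 0 -0.03 0 0 0;0 0 -0.025 0 0 0;0 0 -0.018 0 0 0;0 0 -0.01 0 0 0;0 0 -0.004 0 0 0;0 0 0 0 0 0;0 0 0 0 0 0"}}

```text
clock: 3.05
tcp_pos: [0.5528, 0.2436, 0.0153]
orientation: [-1.203, 1.215, -1.216]
contact_force: [-0.7, -0.8, -0.5]
grip_width: 0.0449
```

{"fn": "send_rows", "kwargs": {"rows": "0 0 0 0 0 0;0 0 0 0 0 0;0 0 0 0 0 0;0 0 0 0 0 0;0 0 0 0 0 0;0 0 0 0 0 0", "grip": 0, "grip_force": 110}}

```text
clock: 3.65
tcp_pos: [0.5525, 0.2433, 0.0153]
orientation: [-1.204, 1.216, -1.216]
contact_force: [-2.5, -0.3, 6.2]
grip_width: 0.0096
```

{"fn": "send_rows", "kwargs": {"rows": "0 0 0.005 0 0 0;0 0 0.015 0 0 0;0 0 0.03 0 0 0;0 0 0.03 0 0 0;0 0 0.03 0 0 0;0 0 0.02 0 0 0;0 0 0 0 0 0;0 0 0 0 0 0"}}

```text
clock: 4.45
tcp_pos: [0.552, 0.2431, 0.1445]
orientation: [-1.204, 1.216, -1.216]
contact_force: [-0.1, -0.2, -3.5]
grip_width: 0.0097
```

```bash
python3 - <<'E'
from h import *
o=r.get_obs();print(o["tcp_pos"],R.from_rotvec(o["orientation"]).as_matrix().round(4),o["grip_width"],o["contact_force"],o["moment"])
f=grab("wrist","w2.png");s=grab("scene","s2.png");t=grab("top","t2.png")
E
```

```text
[0.55197155 0.24308724 0.14446267] [[-8.9e-03  2.0e-04  1.0e+00]
 [-1.0e+00  5.0e-04 -8.9e-03]
 [-5.0e-04 -1.0e+00  2.0e-04]] 0.009725722093032982 [-0.14130987 -0.1917383  -3.48590177] [ 0.00141697  0.02759393 -0.03162747]
```

View pics/w2.png

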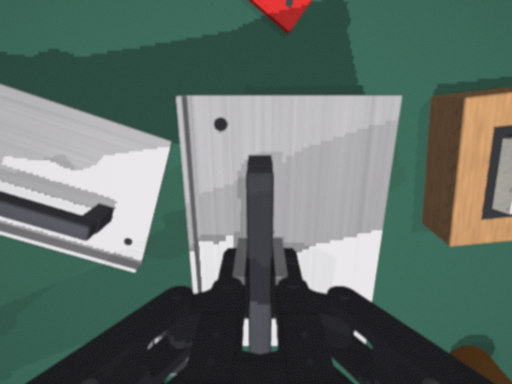

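View pics/s2.png

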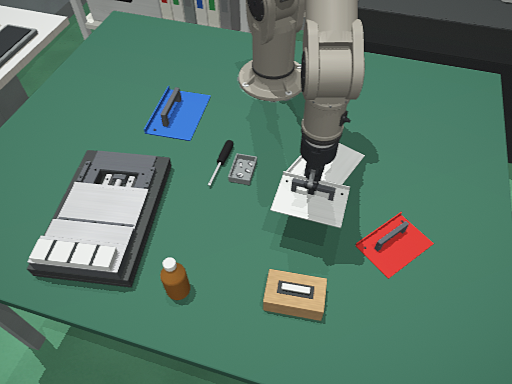

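```bash
python3 - <<'E'
from h import *
f=grab("scene");im=f["pixels"][:,:,::-1]
cv2.imwrite("pics/cS.png",cv2.resize(im[165:235,260:360],None,fx=8,fy=8,interpolation=cv2.INTER_CUBIC))
f=grab("wrist");z=.1292
for n,p,zz in [("front",(177.5,96.5),z+.014),("rear",(401.5,96),z+.003),("rear2",(374,300),z+.003),("hole",(220.5,124),z+.003)]: print(n,onz(f,p,zz))
E
```

```text
front [0.51534222 0.32340882 0.1432    ]
rear [0.62247162 0.32234018 0.1322    ]
rear2 [0.62308709 0.20101138 0.1322    ]
hole [0.53287161 0.30972806 0.1322    ]
```

View pics/cS.png

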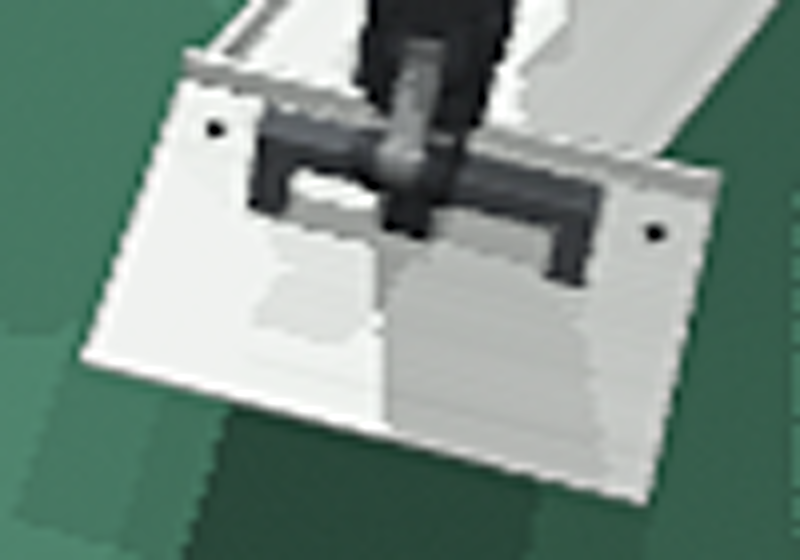

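```bash
python3 - <<'E'
from fit import *
s=grab("scene");w=grab("wrist");E=lambda *c:un(c,8,(260,165))
obs=[(s,(55,-80,3),E(80,358)),(s,(55,80,3),E(640,502)),(s,(-55,-80,14),E(187,52)),(s,(-55,80,14),E(720,172)),
(w,(-55,80,14),(177.5,96.5)),(w,(55,80,3),(401.5,96))]
def res(p):
    M=R.from_euler("ZYX",p[3:]).as_matrix()
    return np.concatenate([proj(f,p[:3]+M@np.array(P)/1000)-px for f,P,px in obs])
q=least_squares(res,[.568,.243,.129,0,0,0]);print(q.x.round(4),res(q.x).round(1))
E
```

```text
[ 0.5689  0.2427  0.1285 -0.0089  0.0082 -0.0255] [-0.5  0.3 -0.3  1.  -0.7 -0.4 -0.7  1.1 -0.7 -0.3  0.3  0.1]
```

{"fn": "send_rows", "kwargs": {"rows": "0 -0.01 0 0 0 0;0 -0.02 0 0 0 0;-0.001 -0.03 0 0 0 0.01;-0.001 -0.038 0 0 0 0.014;-0.001 -0.038 0 0 0 0.014;-0.001 -0.038 0 0 0 0.014;-0.001 -0.038 0 0 0 0.014;-0.001 -0.038 0 0 0 0.014;-0.001 -0.038 0 0 0 0.014;-0.001 -0.038 0 0 0 0.014;-0.001 -0.038 0 0 0 0.014;-0.001 -0.038 0 0 0 0.014;-0.001 -0.038 0 0 0 0.014;-0.001 -0.038 0 0 0 0.014;-0.001 -0.03 -0.01 0 0 0.014;-0.001 -0.02 -0.01 0 0 0.01;0 -0.009 -0.01 0 0 0;0 0 0 0 0 0;0 0 0 0 0 0;0 0 0 0 0 0"}}

```text
clock: 6.8
tcp_pos: [0.5388, -0.2924, 0.1146]
orientation: [-1.288, 1.075, -1.075]
contact_force: [0.1, 0.7, -2.4]
grip_width: 0.0098
```

```bash
python3 - <<'E'
from h import *
o=r.get_obs();M=R.from_rotvec(o["orientation"]).as_matrix();print(o["clock"],o["tcp_pos"],M.round(4),"yaw",np.arctan2(M[1,2],M[0,2]),o["contact_force"])
f=grab("wrist","w3.png");s=grab("scene","s3.png")
cv2.imwrite("pics/cS3.png",cv2.resize(s["pixels"][130:230,60:180,::-1],None,fx=6,fy=6,interpolation=cv2.INTER_CUBIC))
cv2.imwrite("pics/cW3.png",cv2.resize(f["pixels"][:,:,::-1],None,fx=1.5,fy=1.5,interpolation=cv2.INTER_CUBIC))
E
```

```text
6.8 [ 0.53879381 -0.29241526  0.1145895 ] [[ 1.799e-01  4.000e-04  9.837e-01]
 [-9.837e-01  8.000e-04  1.799e-01]
 [-7.000e-04 -1.000e+00  6.000e-04]] yaw 0.18089766156335918 [ 0.05265088  0.67122834 -2.38917337]
```

View pics/cW3.png

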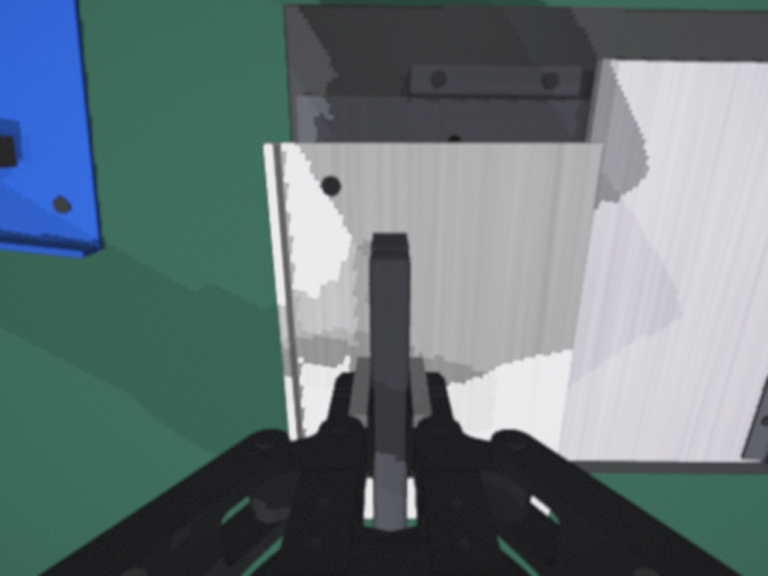

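View pics/cS3.png

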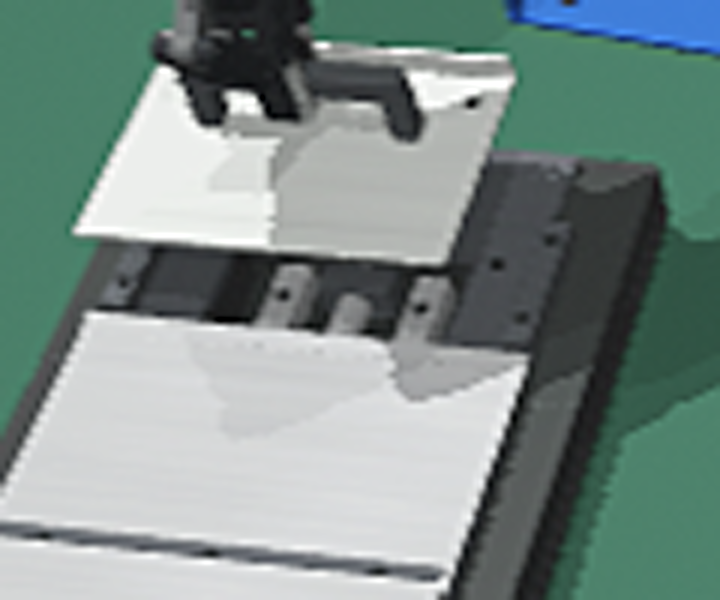

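```bash
python3 - <<'E'
from h import *
w=grab("wrist")
p=np.array([.5993,-.2661]);c,s=np.cos(.1654),np.sin(.1654)
def b(px,z):
    P=onz(w,(np.array(px)+.5)/1.5-.5,z)[:2]-p;return (np.array([c*P[0]+s*P[1],-s*P[0]+c*P[1]])*1000).round(1)
print("guide inner L/R, z60/50",b((415,96),.06),b((585,96),.06),b((500,97),.05))
print("lap corner",b((612,60),.061),b((760,62),.0585),"edge",b((588,140),.06))
print("bed edge",b((300,5),.044),b((700,11),.044),"right",b((600,470),.044), b((300,30),.044))
print("lap right edge", b((600,461),.0585),b((730,460),.0585))
cv2.imwrite("pics/cW4.png",cv2.resize(w["pixels"][0:110,180:420,::-1],None,fx=3.3,fy=3.3,interpolation=cv2.INTER_CUBIC))
E
```

```text
guide inner L/R, z60/50 [-54.4  82.1] [15.1 83.1] [-17.3  83. ]
lap corner [23.3 96.3] [84.2 96.8] edge [19.  66.1]
bed edge [-102.5  117.4] [ 64.5 117.7] right [  62.5 -118.5] [-103.   108.2]
lap right edge [ 52.9 -99.9] [123.8 -98.2]
```

View pics/cW4.png

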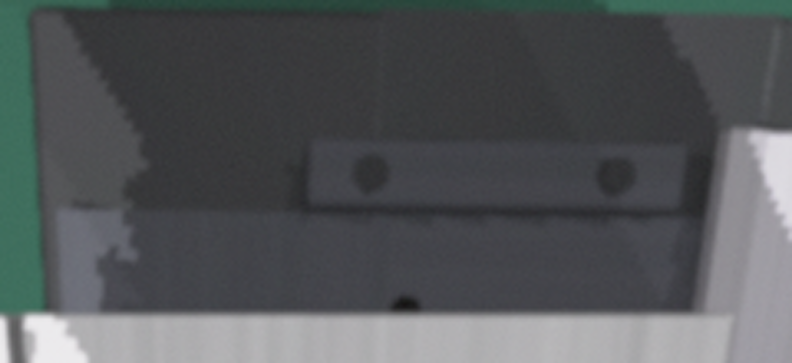

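{"fn": "send_rows", "kwargs": {"rows": "0 0.006 0 0 0 -0.006;0 0.007 0 0 0 -0.006;0 0.003 0 0 0 -0.0025;0 0 -0.01 0 0 0;0 0 -0.015 0 0 0;0 0 -0.01 0 0 0;0 0 -0.005 0 0 0;0 0 0 0 0 0;0 0 0 0 0 0"}}

```text
clock: 7.85
tcp_pos: [0.5382, -0.2783, 0.0742]
orientation: [-1.283, 1.088, -1.087]
contact_force: [0.0, -1.1, -3.1]
grip_width: 0.0097
```

```bash
python3 - <<'E'
from h import *
o=r.get_obs();M=R.from_rotvec(o["orientation"]).as_matrix();print(o["clock"],o["tcp_pos"],"yaw",np.arctan2(M[1,2],M[0,2]),o["contact_force"])
f=grab("wrist");t=grab("scene")
cv2.imwrite("pics/cW5.png",cv2.resize(f["pixels"][:,:,::-1],None,fx=1.5,fy=1.5,interpolation=cv2.INTER_CUBIC))
cv2.imwrite("pics/cS5.png",cv2.resize(t["pixels"][130:230,60:180,::-1],None,fx=6,fy=6,interpolation=cv2.INTER_CUBIC))
E
```

```text
7.85 [ 0.53820422 -0.27826976  0.07420496] yaw 0.16406421740566673 [ 0.02204248 -1.08617843 -3.13980714]
```

View pics/cW5.png

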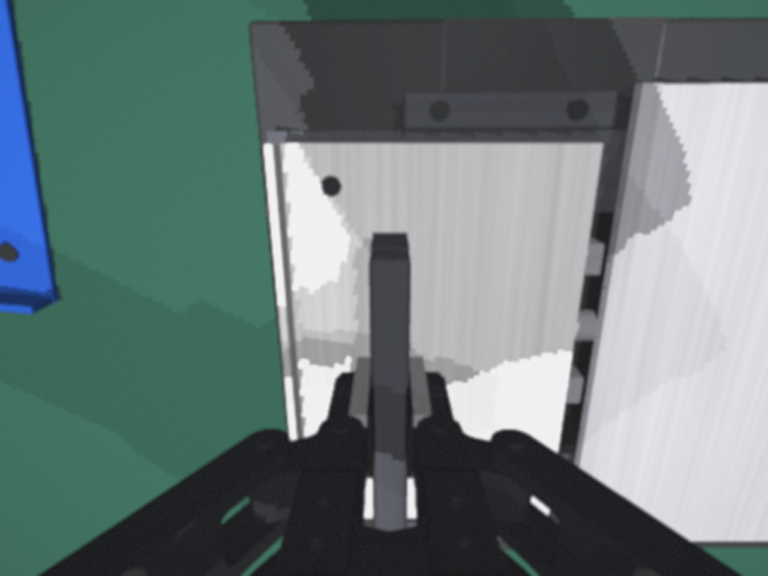

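View pics/cS5.png

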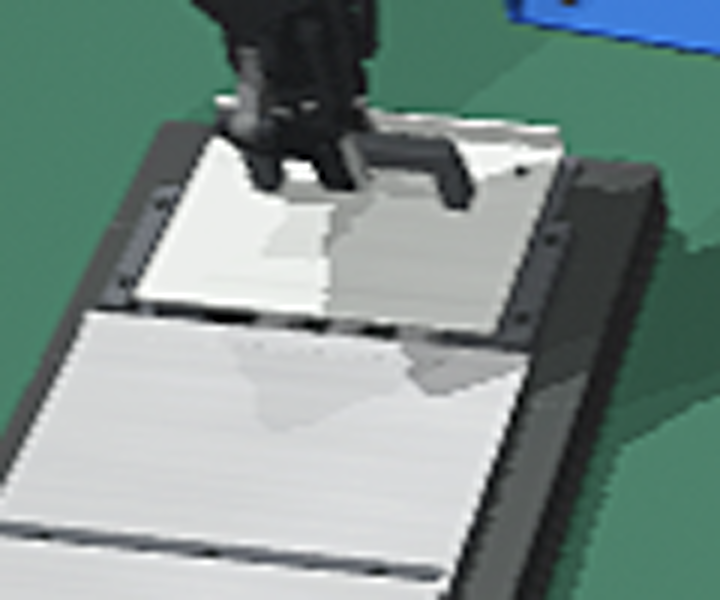

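{"fn": "send_rows", "kwargs": {"rows": "0.0005 0.001 -0.004 0 0 0.001;0 0 -0.003 0 0 0;0 0 -0.002 0 0 0;0 0 -0.001 0 0 0;0 0 0 0 0 0;0 0 0 0 0 0"}}

```text
clock: 8.55
tcp_pos: [0.5387, -0.2767, 0.0653]
orientation: [-1.282, 1.087, -1.086]
contact_force: [-2.8, 1.8, 7.5]
grip_width: 0.0099
```

{"fn": "send_rows", "kwargs": {"rows": "0.002 0.0003 0 0 0 0;0.003 0.0005 0 0 0 0;0.003 0.0005 0 0 0 0;0.003 0.0005 0 0 0 0;0.003 0.0005 0 0 0 0;0.003 0.0005 0 0 0 0;0.002 0.0003 0 0 0 0;0 0 0 0 0 0"}}

```text
clock: 9.35
tcp_pos: [0.5572, -0.2752, 0.0653]
orientation: [-1.283, 1.087, -1.088]
contact_force: [-4.1, -0.5, 6.2]
grip_width: 0.0099
```

```bash
python3 - <<'E'
from h import *
o=r.get_obs();M=R.from_rotvec(o["orientation"]).as_matrix();print(o["clock"],o["tcp_pos"],"yaw",np.arctan2(M[1,2],M[0,2]),o["contact_force"],o["moment"])
f=grab("wrist");t=grab("scene")
cv2.imwrite("pics/cW6.png",cv2.resize(f["pixels"][:,:,::-1],None,fx=1.5,fy=1.5,interpolation=cv2.INTER_CUBIC))
cv2.imwrite("pics/cS6.png",cv2.resize(t["pixels"][130:230,60:180,::-1],None,fx=6,fy=6,interpolation=cv2.INTER_CUBIC))
E
```

```text
9.35 [ 0.55717738 -0.27518386  0.06526951] yaw 0.16441887013556541 [-4.12949099 -0.49948981  6.21837153] [-0.10495367  0.86455657  0.0528927 ]
```

View pics/cW6.png

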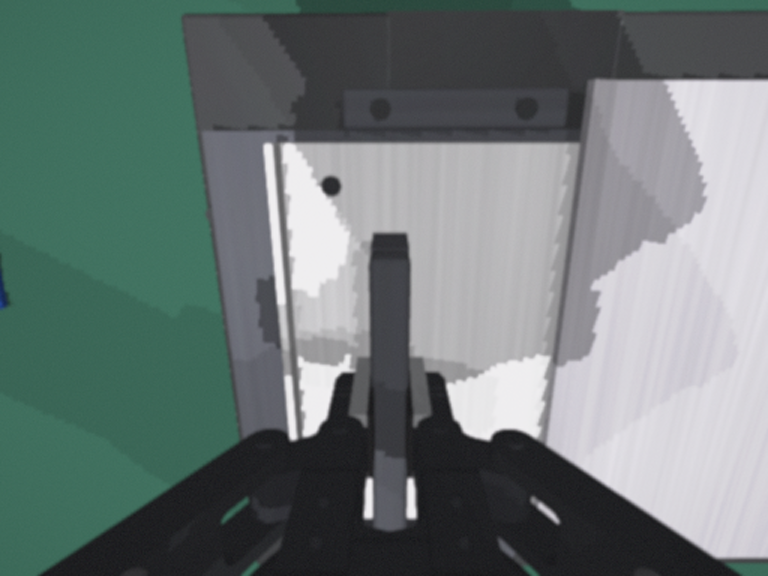

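View pics/cS6.png

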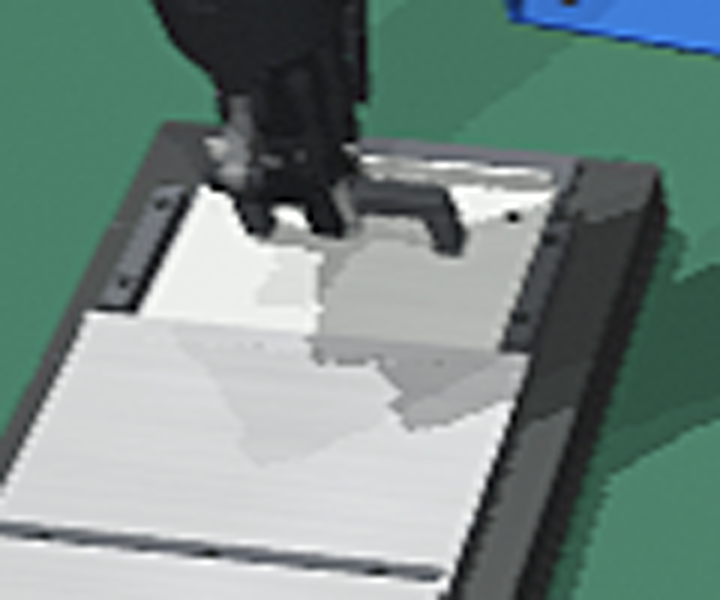

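{"fn": "send_rows", "kwargs": {"rows": "0.003 0.0007 0 0 0 0;0.003 0.0007 0 0 0 0;0.003 0.0007 0 0 0 0;0.003 0.0007 0 0 0 0;0.003 0.0007 0 0 0 0;0.003 0.0007 0 0 0 0;0.002 0.0003 0 0 0 0;0.002 0.0003 0 0 0 0;0 0 0 0 0 0"}}

```text
clock: 10.35
tcp_pos: [0.5792, -0.2704, 0.0652]
orientation: [-1.283, 1.087, -1.088]
contact_force: [-4.0, -1.5, 6.7]
grip_width: 0.0099
```

{"fn": "send_rows", "kwargs": {"rows": "0.001 0.0002 0 0 0 0;0.001 0.0002 0 0 0 0;0.001 0.0002 0 0 0 0;0.001 0.0002 0 0 0 0;0 0 0 0 0 0"}}

```text
clock: 10.85
tcp_pos: [0.5829, -0.2698, 0.0653]
orientation: [-1.284, 1.087, -1.088]
contact_force: [-4.5, 0.1, 6.8]
grip_width: 0.0099
```

{"fn": "send_rows", "kwargs": {"rows": "0.001 0.0002 0 0 0 0;0.001 0.0002 0 0 0 0;0 0 0 0 0 0"}}

```text
clock: 11.15
tcp_pos: [0.583, -0.2697, 0.0653]
orientation: [-1.285, 1.091, -1.086]
contact_force: [-8.9, -0.8, 11.0]
grip_width: 0.0102
```

{"fn": "send_rows", "kwargs": {"rows": "0.001 0.0002 0 0 0 0;0 0 0 0 0 0;0 0 0 0 0 0"}}

```text
clock: 11.45
tcp_pos: [0.583, -0.2698, 0.0652]
orientation: [-1.286, 1.092, -1.086]
contact_force: [-12.2, -0.4, 12.9]
grip_width: 0.01
```

```bash
python3 - <<'E'
from h import *
o=r.get_obs();M=R.from_rotvec(o["orientation"]).as_matrix();print(o["clock"],o["tcp_pos"],M.round(4),"yaw",np.arctan2(M[1,2],M[0,2]),o["contact_force"],o["moment"])
f=grab("wrist");t=grab("scene")
cv2.imwrite("pics/cW7.png",cv2.resize(f["pixels"][:,:,::-1],None,fx=1.5,fy=1.5,interpolation=cv2.INTER_CUBIC))
cv2.imwrite("pics/cS7.png",cv2.resize(t["pixels"][130:230,60:180,::-1],None,fx=6,fy=6,interpolation=cv2.INTER_CUBIC))
E
```

```text
11.45 [ 0.58304634 -0.26977607  0.0652421 ] [[ 1.623e-01 -5.200e-03  9.867e-01]
 [-9.867e-01 -3.000e-04  1.623e-01]
 [-5.000e-04 -1.000e+00 -5.100e-03]] yaw 0.16306831091119145 [-12.17320023  -0.40035413  12.89267702] [-0.05817359  2.51335075  0.09288585]
```

View pics/cW7.png

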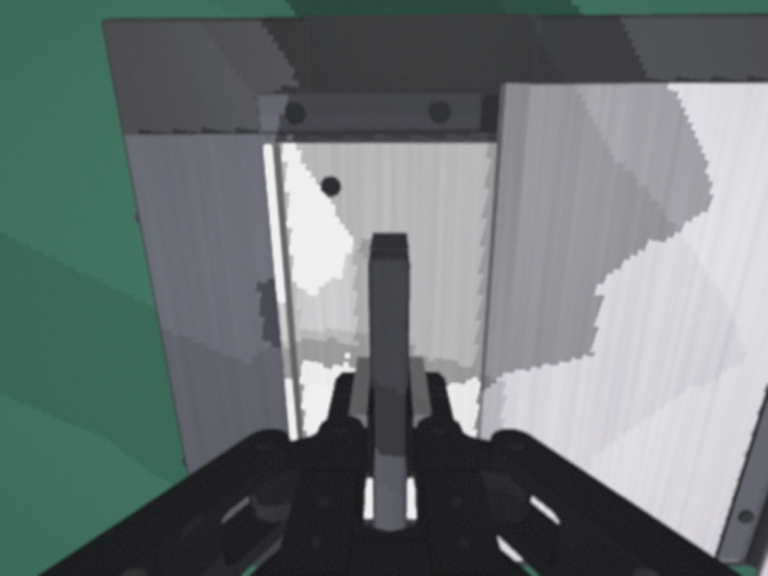

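View pics/cS7.png

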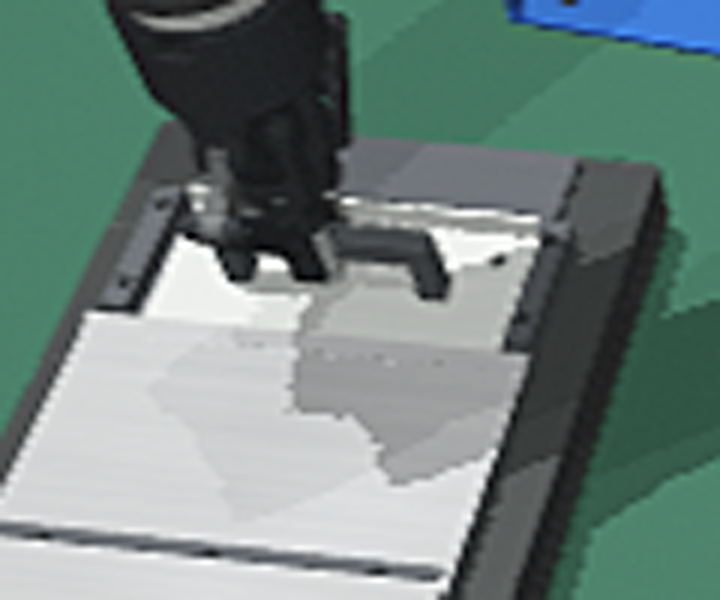

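{"fn": "send_rows", "kwargs": {"rows": "-0.0005 -0.0001 -0.0003 0.0005 -0.003 0;-0.0005 -0.0001 -0.0004 0.0005 -0.003 0;0 0 0 0 0 0;0 0 0 0 0 0;0 0 0 0 0 0;0 0 0 0 0 0;0 0 0 0 0 0"}}

```text
clock: 12.25
tcp_pos: [0.5832, -0.2698, 0.0652]
orientation: [-1.28, 1.086, -1.089]
contact_force: [-11.4, 0.1, 15.7]
grip_width: 0.0097
```

```bash
python3 - <<'E'
from h import *
for i in range(3):
    o=r.get_obs();M=R.from_rotvec(o["orientation"]).as_matrix();print(o["clock"],o["tcp_pos"],M.round(4)[2],o["contact_force"],o["moment"],abs(o["qvel"]).max())
    t=grab("scene","end.png")
E
```

```text
12.25 [ 0.58317077 -0.26977341  0.06524579] [-2.0e-04 -1.0e+00  2.9e-03] [-11.43883217   0.11877351  15.70623371] [0.07258216 2.37539928 0.11247123] 0.0008372159346629723
12.3 [ 0.58312437 -0.26979088  0.06523542] [-2.0e-04 -1.0e+00  2.9e-03] [-10.58899028  -0.05112791  15.6390446 ] [0.05533293 2.34924976 0.0856069 ] 0.0008427118087631887
12.35 [ 0.58313002 -0.26979591  0.06522742] [-1.0e-04 -1.0e+00  2.9e-03] [-11.40589033   0.55595996  16.37005672] [0.09614376 2.35696594 0.06749023] 0.0018212095574447213
```

View pics/end.png

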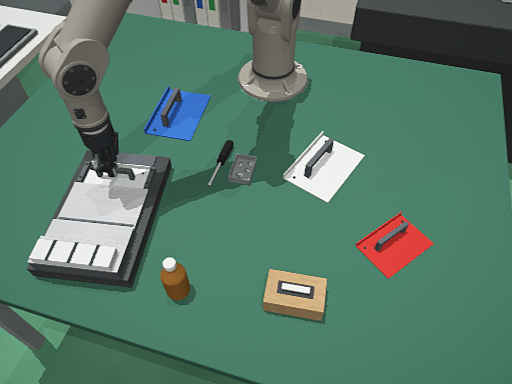

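```bash
python3 -c "
from bench import r
print(r.hand_in())"
```

```text
the job is handed in; nothing more can be done
None
```

The closing plate is home under the lap plate, held by its handle and pressed down, and the job is handed in after about 12.4 s of the 48 s. The hand-in gave no verdict.

I took the smaller white plate, laid it on the landing between the guide bars and slid it under the lap plate. It met the stop at 0.583 m in x, with the push force rising from 4 to 12 N and no further travel.

| Last check | Reading |
|---|---|
| Plate along the slide, from tool position and bed fit | about 0.7 mm short of home |
| Plate sideways, from tool position and bed fit | about 1 mm off centre |
| Yaw error | about 0.002 rad, read just before the last small adjustment |
| Tool tilt | 0.003 rad |
| Upward force on the tool | about 16 N |
| Push on the stop | about 11 N |
| Movement | at rest |

- **Lap plate:** in the pictures its front edge kept its place, so I saw no lifting.
- **Other items:** the screw tray, screwdriver, cleaner bottle and wipes box look unmoved in the last scene picture.
- **Readings that disagreed:**
  - The wrist camera put the bed about 0.5 to 1 mm off sideways, and its guide bars about 2 mm further along, compared with the top and scene fit. The stop contact agreed with the top and scene fit.
  - The gripper reads 9.7 mm on the 12 mm bar, though it held without slipping.

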